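# Right a fallen reagent bottle and close up its row

## Robot

A 6-joint arm with a two-finger parallel gripper is mounted at the origin on a cart in front of the work surface, level with it; the furniture and walls round the work are solid. World frame = base frame: x ahead of the robot, y to its left, z up, the work surface at z = 0. Lengths are in m, angles in degrees, forces in N, time in s.
With the tool pointing down it reaches from about 0.4 to 0.825 m from the base axis. Payload 7 kg.
Tool frame: the origin (TCP) lies on the centre line of the jaws, within the pads' length; the fingertips stand 19 mm ahead of it and the grasp point (between the pads) is the TCP (r.tips_ahead is the distance from the TCP to the fingertips, in m); z points along the fingers, y is the line along which they close (so a half turn about z gives the same grasp; the last joint's range is limited). The gripper opens to 88 mm and grips with 3 to 60 N. Pads are 19 mm wide; open, the fingers measure 130 mm over their backs; the gripper's body (78 mm by 193 mm) begins 47 mm behind the grasp point.
Start: joints at [83.314, 20.546, 0.682, 0, -70.136, -16.507], TCP at [0.266, 0.62, 0.246] pointing down, gripper open.
Joint ranges: [-176.03, 176.03], [-82.01, 121.73], [-58.28, 71.71], [-173.87, 95.51], [-174.79, -0.11], [-173.66, 173.66]. Speed limits (degrees/s): [136.94, 136.94, 172.46, 180, 180, 180].

## Interface

Orientations are given as [roll, pitch, yaw] about the fixed x, y, z axes, in that order (R = Rz(yaw) Ry(pitch) Rx(roll)).
In Python, from plant import r, viewer, close_job gives the robot as it stands. The module is installed in compiled form; this text tells all that it offers.
- The arm moves only by the tool arm_command, never from a script. Its arguments are lists of equal length, an entry for each row: "travel": the shift along the world's x, y, z scaled (see below), a list of three; "delta_rot": the turn, a rotation vector about the world's x, y, z scaled (see below), a list of three. In form: {"travel": [[dx, dy, dz], ...], "delta_rot": [[rx, ry, rz], ...]}. A call has 1 to 20 rows; each row is the pose to reach, as a shift and turn from the pose commanded when the call began; what a row does not reach only later rows make up. The controller multiplies each number of a shift by 0.5 m and each number of a turn by 90 degrees. A row lasts 1/8 s, in which the tool goes at most 62.5 mm and 10.7 degrees, less where a joint would pass 70% of its speed; a pose out of reach is approached as far as the arm can. A call with a number of a shift or a turn outside -1 to 1 is refused whole. A call with a gripper value outside its range is refused whole. "grip" is the opening, from 0 (shut) to 1 (fully open), set as the call begins (left out, the last holds). The fingers move at their own pace and stop on an object; "newtons" is the grip in N (left out, the last holds). Time passes only in rows, so rows that repeat a pose let the fingers close. It gives the time, the measured TCP pose, the force, the opening and the grip force at its end, in the units of the state.
- r.get_state(): the state, without advancing time (a new reading comes with each control period).
- viewer.capture(name): name is "scene" or "top" or "wrist"; returns a dict with "img" (480x640x3 uint8, red, green, blue), "camera_matrix" (3x3 intrinsics, pixels), "distortion" ([k1, k2, p1, p2, k3] as OpenCV has them; the pictures are not rectified), "R" (3x3) and "t" (3): a world point X has camera coordinates R X + t; the wrist camera has in their place "mount" (4x4, takes a point from camera to tool coordinates, whose origin is the TCP and whose axes are the flange's). Camera axes: x right, y down, z forward; pixel columns grow to the right and rows downward; lengths in m; the calibration is good to about 2 mm. A picture is of the moment at which its call begins: read the wrist's pose just before it. There is no depth.
- close_job(): hands the job in; it is judged then, once.
The state is a dict: "time_s": time; "joints": joint angles; "qd": joint speeds; "joint_torque": joint torques, N m; "tcp_pos": TCP position; "eef_rot": TCP orientation; "contact_force": force on the tool from outside, world axes, zero at the start; "moment": the same for the moment, N m; "gripper_width": finger opening in m; "gripper_force": force on a finger pad.
Only numpy, scipy, OpenCV 4.12 (cv2) and the standard library are available. Lean on these libraries where they do the work, as an engineer would, in place of code of your own. Each camera call takes 0.05 s, during which the arm holds its last target. There are 200 camera calls.

## Task

In the three-lane bottle rack, the front bottle of the slack row has toppled forward over the lane's front rail. Tip it back up so that it stands in its lane, and then slide that lane's follower plate forward until the row is snug: front bottle against the front rail, second bottle against it, follower against the second. Do not knock over or shift the bottles in the neighbouring lanes, nor the beaker beside the rack's front; keep the second bottle upright, and do not ram the row.

Things in the scene. Friction and masses are not known exactly. Their poses are not given: they have to be found in the camera images.
- lane_slack: the slack one of three white bottle lanes side by side on a grey tray (66 mm pitch, in any of the three places), fixed. Origin under it, 8 mm above the worktop; y along the lane to its front, x across. Inside 59 mm wide; floor z = 3 mm; side walls 3 mm, to z = 32 mm; front rail 4 mm thick, inner face y = 125 mm, top z = 38 mm; rear stop y = -150 mm, top z = 16 mm
- fallen_bottle: white plastic bottle, blue screw cap: body 52 mm across up to 79 mm, cap 26 mm across, top at 118 mm. Origin: centre of its underside, z along its axis to the cap. Fallen to the front: base edge on the lane floor about 80 mm behind the front rail, neck on the rail, axis some 15 degrees above level; the cap sticks out 20 mm past the rail, its underside 50 mm above the worktop. 0.1 to 0.2 kg
- rear_bottle: white plastic bottle, blue screw cap: body 52 mm across up to 79 mm, cap 26 mm across, top at 118 mm. Origin: centre of its underside, z along its axis to the cap. The second bottle: stands in the slack lane behind the fallen one, a little clear of where the fallen one's base will stand. 0.1 to 0.2 kg
- follower (a joint): the slack lane's follower, a steel back plate that slides along the lane and stays where left (friction 1 to 2 N): 0 with its front face at the lane's y = -108 mm, growing (m) as it slides to the front, at most 0.170. With both bottles upright, in touch with each other and the front rail, it reads about 0.125 to 0.133 when its plate touches the second one
- push_tab (a point): middle of the back of the follower's push tab, 89 mm above the lane's origin: the plate is 50 mm wide up to 64 mm above the origin, then a tab 32 mm wide and 3 mm thick goes up to 101 mm. Behind the plate is a foot 38 mm long with side gussets up to 46 mm; the tab's back is free
- bottle_a0: amber reagent bottle with green screw cap, body 48 mm across up to 68 mm, cap 24 mm across, 102 mm tall, standing in the full row of lane_a. Origin at the centre of its underside (number 1 from the front)
- bottle_a1: amber reagent bottle with green screw cap, body 48 mm across up to 68 mm, cap 24 mm across, 102 mm tall, standing in the full row of lane_a. Origin at the centre of its underside (number 2 from the front)
- bottle_a2: amber reagent bottle with green screw cap, body 48 mm across up to 68 mm, cap 24 mm across, 102 mm tall, standing in the full row of lane_a. Origin at the centre of its underside (number 3 from the front)
- bottle_a3: amber reagent bottle with green screw cap, body 48 mm across up to 68 mm, cap 24 mm across, 102 mm tall, standing in the full row of lane_a. Origin at the centre of its underside (number 4 from the front)
- bottle_b0: bottle like the fallen one, standing in the full row of lane_b (number 1 from the front). Origin at the centre of its underside
- bottle_b1: bottle like the fallen one, standing in the full row of lane_b (number 2 from the front). Origin at the centre of its underside
- bottle_b2: bottle like the fallen one, standing in the full row of lane_b (number 3 from the front). Origin at the centre of its underside
- lane_a: a neighbouring lane, of the same shape and frame as lane_slack, with a full row of four amber bottles
- lane_b: a neighbouring lane, of the same shape and frame as lane_slack, with a closed-up row of three white bottles
- waste_beaker: clear beaker with used tips, 66 mm across, 81 mm tall, standing on the worktop in front of the rack, beside the fallen bottle's cap (110 to 135 mm to the lane's +x side). Origin at the centre of its underside

How it is judged:
By the outcome, as a careful person would: the job done as asked, in the order asked, and still so for the second after the job is handed in, with the robot touching nothing.
It also fails if it takes over 43 s, if anything falls off the work surface, if the arm or the gripper's body presses on something with over 40 N, if the wrist force passes 120 N, or if a joint passes its speed limit or range.

## Working session

There is one attempt and no reset: what is moved stays moved. The work goes in short steps, Python scripts to look and compute and a tool call to move; the robot and the scene stay as the last step left them, time stands still between calls to the robot, and variables do not carry over. Pictures are saved under pics/ and viewed, at most 10 in all, crops included, and the job is handed in when it is done.

Besides the shell and the picture viewer there is one more tool, called after "Call:" by a JSON object that holds its "fn" and its "kwargs", one argument or row to a line. arm_command: Moves the arm, as the interface text tells. Shifts and turns lie within -1 to 1; 1 stands for 0.5 m of shift or 90 degrees of turn. Its arguments: {"type":"object","properties":{"travel":{"type":"array"},"delta_rot":{"type":"array"},"grip":{"type":"number"},"newtons":{"type":"number"}},"required":["travel","delta_rot"]}

```bash
mkdir -p pics
cat > h.py <<'E'
import numpy as np, cv2
from plant import r, viewer, close_job
from scipy.spatial.transform import Rotation as Ro
def cap(n):
    s=r.get_state(); c=viewer.capture(n)
    if n=='wrist':
        T=np.eye(4);T[:3,:3]=Ro.from_euler('xyz',s['eef_rot'],degrees=True).as_matrix();T[:3,3]=s['tcp_pos']
        M=np.linalg.inv(T@np.array(c['mount']));c['R']=M[:3,:3];c['t']=M[:3,3]
    c['R']=np.array(c['R']);c['t']=np.array(c['t']);c['K']=np.array(c['camera_matrix']);c['D']=np.array(c['distortion'])
    return c
def ray(c,uv):
    p=cv2.undistortPoints(np.array(uv,float).reshape(-1,1,2),c['K'],c['D']).reshape(-1,2)
    d=np.c_[p,np.ones(len(p))]@c['R']; return -c['R'].T@c['t'], d/np.linalg.norm(d,axis=1)[:,None]
def onz(c,uv,z):
    o,d=ray(c,uv); return o+d*((z-o[2])/d[:,2])[:,None]
def tri(c1,u1,c2,u2):
    o1,d1=ray(c1,[u1]);o2,d2=ray(c2,[u2]);d1=d1[0];d2=d2[0]
    s=np.linalg.lstsq(np.c_[d1,-d2],o2-o1,rcond=None)[0];a=o1+s[0]*d1;b=o2+s[1]*d2
    return (a+b)/2,np.linalg.norm(a-b)
def proj(c,X):
    return cv2.projectPoints(np.array(X,float).reshape(-1,1,3),cv2.Rodrigues(c['R'])[0],c['t'],c['K'],c['D'])[0].reshape(-1,2)
def save(c,f): cv2.imwrite('pics/'+f,c['img'][:,:,::-1])
E
python3 - <<'E'
from h import *
for n in('scene','top'):
    c=cap(n);save(c,n+'0.png');print(n,-c['R'].T@c['t'],c['R'][2])
s=r.get_state();print(s)
E
```

```text
scene [ 0.21418689 -0.23715936  0.6793185 ] [ 0.39245041  0.62273824 -0.67688977]
top [0.39797397 0.29587731 0.98830223] [ 0.16957889 -0.00461168 -0.98550583]
{'time_s': 0.1, 'joints': array([ 8.33134771e+01,  2.05882758e+01,  6.40003211e-01, -1.67759069e-02,
       -7.01370372e+01, -1.65071278e+01]), 'qd': array([ 0.03782939, -0.07890823,  0.15287808,  0.10854138, -0.00760378,
        0.02565535]), 'joint_torque': array([-1.74540037e-03, -5.84160948e+01,  2.93748629e+01,  7.01556712e+00,
        1.01400545e-02, -5.88023181e-05]), 'tcp_pos': array([0.26570678, 0.62006292, 0.24471617]), 'eef_rot': array([ 1.79913725e+02, -9.12026508e-03, -2.31993556e+01]), 'contact_force': array([-0.26845682,  1.3152523 , -0.02513287]), 'moment': array([ 0.01594699, -0.07138566,  0.00297435]), 'gripper_force': 0.0, 'gripper_width': 0.08743890308919652}
```

View pics/scene0.png

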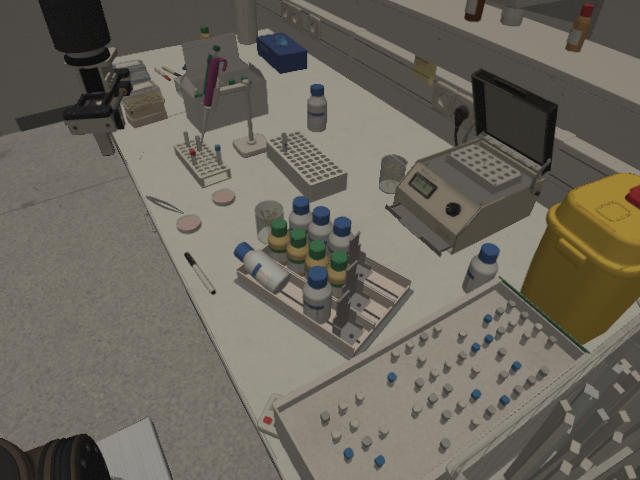

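View pics/top0.png

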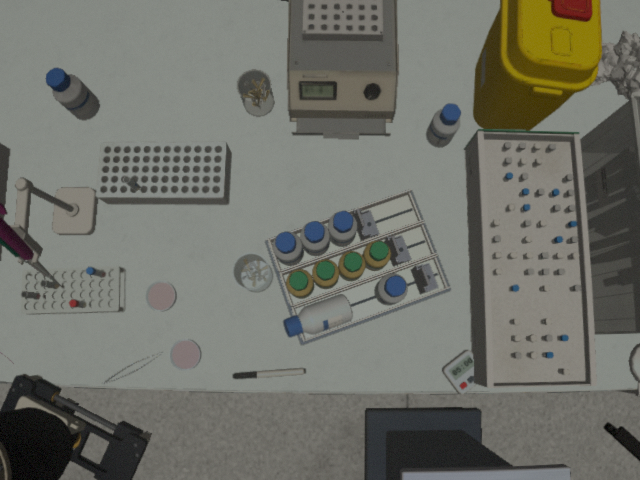

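The slack lane is the one nearest the robot, with its front toward +y. In the top view the fallen cap is at (293,326), the rear cap at (394,285) and the follower at about (425,277). In the scene view the fallen cap is at (245,253), the rear cap at (317,277), and the beaker sits beyond the rack front.

```bash
cat > meas.py <<'E'
from h import *
def blobs(c,lo,hi,box,amin=40):
    h=cv2.cvtColor(c['img'],cv2.COLOR_RGB2HSV);m=cv2.inRange(h,lo,hi)
    z=np.zeros_like(m);x0,y0,x1,y1=box;z[y0:y1,x0:x1]=m[y0:y1,x0:x1]
    n,_,st,ce=cv2.connectedComponentsWithStats(z)
    return [(ce[i].round(1),st[i].tolist()) for i in range(1,n) if st[i,4]>=amin]
B=((100,100,40),(125,255,255));G=((45,80,30),(90,255,255))
E
python3 - <<'E'
from meas import *
s=cap('scene');t=cap('top')
for nm,c,box in(('s',s,(220,180,420,360)),('t',t,(240,180,460,350))):
    for k,q in(('B',B),('G',G)):
        for b in blobs(c,*q,box): print(nm,k,b[0],b[1])
a=cv2.resize(s['img'][190:360,225:425],(800,680),interpolation=cv2.INTER_CUBIC)[:600]
cv2.imwrite('pics/s1.png',a[:,:,::-1])
a=cv2.resize(t['img'][185:350,240:460],(800,600),interpolation=cv2.INTER_CUBIC)
cv2.imwrite('pics/t1.png',a[:,:,::-1])
E
```

```text
s B [300.9 205. ] [294, 197, 15, 17, 238]
s B [320.8 215.2] [313, 206, 16, 19, 250]
s B [341.9 226.1] [334, 217, 17, 19, 272]
s B [241.9 250. ] [235, 243, 17, 17, 166]
s B [317.2 276.7] [308, 266, 19, 23, 355]
s G [278.7 227.3] [271, 219, 16, 18, 241]
s G [297.9 237.5] [290, 229, 16, 19, 253]
s G [316.8 249.3] [309, 240, 17, 20, 269]
s G [338.7 260.4] [331, 251, 17, 20, 283]
t B [342.8 220.9] [334, 212, 19, 20, 298]
t B [314.  231.2] [305, 222, 19, 20, 301]
t B [285.2 241.9] [276, 232, 19, 21, 303]
t B [395.2 285.6] [386, 276, 20, 20, 315]
t B [293.4 325.7] [285, 316, 18, 20, 232]
t G [378.8 250.2] [370, 242, 19, 18, 258]
t G [352.5 261.4] [344, 252, 18, 20, 265]
t G [325.1 269.8] [316, 261, 19, 19, 261]
t G [298.2 280.2] [290, 271, 18, 19, 258]
```

View pics/s1.png

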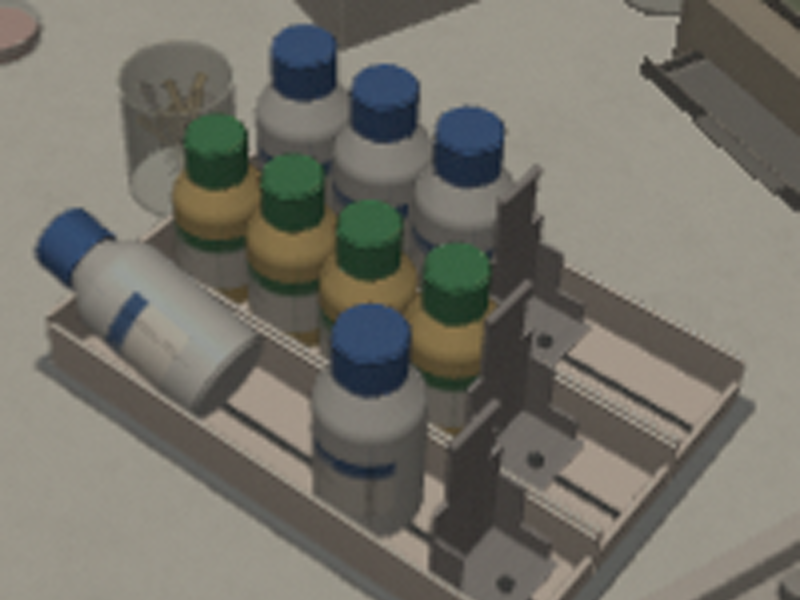

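View pics/t1.png

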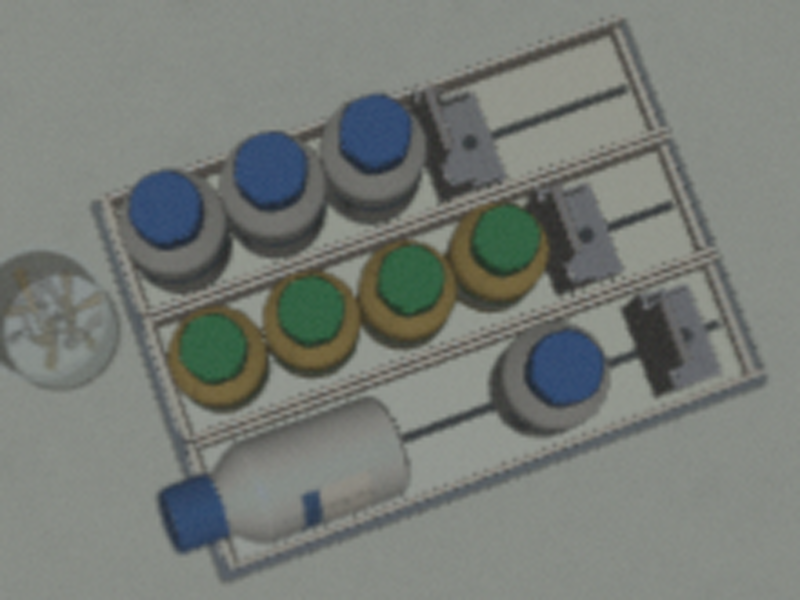

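Run:
```python
from meas import *
np.set_printoptions(precision=4,suppress=True)
s=cap('scene');t=cap('top')
S={'b0':(300.9,205),'b1':(320.8,215.2),'b2':(341.9,226.1),'rear':(317.2,276.7),'a0':(278.7,227.3),'a1':(297.9,237.5),'a2':(316.8,249.3),'a3':(338.7,260.4),'fall':(241.9,250)}
T={'b0':(285.2,241.9),'b1':(314,231.2),'b2':(342.8,220.9),'rear':(395.2,285.6),'a0':(298.2,280.2),'a1':(325.1,269.8),'a2':(352.5,261.4),'a3':(378.8,250.2),'fall':(293.4,325.7)}
P={}
for k in S: P[k],e=tri(s,S[k],t,T[k]);print(k,P[k],round(e,4))
tc=lambda *p:[(240+x/3.636,185+y/3.636) for x,y in p]
sc=lambda *p:[(225+x/4,190+y/4) for x,y in p]
# tray outer top corners (front-near, front-far, rear-far, rear-near) top view at wall top z=.04
w=onz(t,tc((226,572),(103,203),(620,22),(762,378)),.042);print(w)
d=P['b2']-P['b0'];e=P['a3']-P['a0'];print([np.degrees(np.arctan2(v[1],v[0])) for v in(-d,-e,w[1]-w[2],w[0]-w[3])])
# follower: plate tab top in scene: left & right top corners ; in top view
f=tri(s,sc((497,403))[0],t,tc((628,300))[0]);print('tabcorner',f)
print('beaker',onz(t,tc((60,375)),0.0),onz(t,tc((45,265)),.081))
```

```text
b0 [0.5513 0.3697 0.114 ] 0.0018
b1 [0.5698 0.3216 0.1141] 0.0012
b2 [0.588  0.273  0.1142] 0.0011
rear [0.4787 0.1853 0.1151] 0.001
a0 [0.4881 0.3476 0.0988] 0.0013
a1 [0.5062 0.3022 0.0992] 0.0013
a2 [0.5209 0.2558 0.0995] 0.001
a3 [0.5406 0.2108 0.0995] 0.0009
fall [0.4108 0.3568 0.0668] 0.0014
[[0.3827 0.3422 0.042 ]
 [0.5647 0.4071 0.042 ]
 [0.6614 0.1455 0.042 ]
 [0.4795 0.0773 0.042 ]]
[np.float64(110.80236356763275), np.float64(110.99223501264989), np.float64(110.2934516437227), np.float64(110.07334269115846)]
tabcorner (array([0.5168, 0.1492, 0.0901]), np.float64(0.010674967874478348))
beaker [[0.4816 0.4318 0.    ]] [[0.5274 0.4295 0.081 ]]
```

Lane frame: front direction is about 110.5°. In lane coordinates the fallen cap centre is at y≈0.136 and z≈0.065, and the rear bottle is at y≈-0.049. Both agree with the text. Next I go above the cap with the closing axis across the lane.

Call:
{"fn": "arm_command", "kwargs": {
  "travel": [
    [0.04,-0.07,-0.02],
    [0.08,-0.15,-0.045],
    [0.13,-0.23,-0.07],
    [0.17,-0.31,-0.09],
    [0.21,-0.39,-0.115],
    [0.25,-0.46,-0.135],
    [0.28,-0.5,-0.148],
    [0.288,-0.518,-0.152],
    [0.288,-0.518,-0.152],
    [0.288,-0.518,-0.152]
  ],
  "delta_rot": [
    [0,0,-0.07],
    [0,0,-0.15],
    [0,0,-0.23],
    [0,0,-0.31],
    [0,0,-0.39],
    [0,0,-0.46],
    [0,0,-0.5],
    [0,0,-0.514],
    [0,0,-0.514],
    [0,0,-0.514]
  ],
  "grip": 0.45,
  "newtons": 6
}}

```text
time_s: 1.55
tcp_pos: [0.4097, 0.3623, 0.1699]
eef_rot: [-180.0, 0.0, -69.4]
contact_force: [-0.2, 0.0, 0.7]
gripper_width: 0.0391
gripper_force: 0.0
```

Run:
```python
from meas import *
np.set_printoptions(precision=4,suppress=True)
s=r.get_state();print(s['time_s'],s['tcp_pos'],s['eef_rot'],s['gripper_width'],s['contact_force'],s['joints'])
c=cap('wrist');save(c,'w1.png')
for b in blobs(c,*B,(0,0,640,480)): print(b)
```

```text
1.55 [0.4097 0.3623 0.1699] [-179.967     0.0233  -69.3729] 0.03912427428890662 [-0.1721  0.0356  0.7366] [ 62.0181  12.156  -21.6576   0.0052 -56.1463 -41.3939]
(array([30.6, 76.2]), [0, 31, 70, 86, 4908])
(array([ 40.7, 189.2]), [0, 150, 88, 80, 5558])
(array([321.8, 233.8]), [297, 214, 50, 41, 1945])
```

View pics/w1.png

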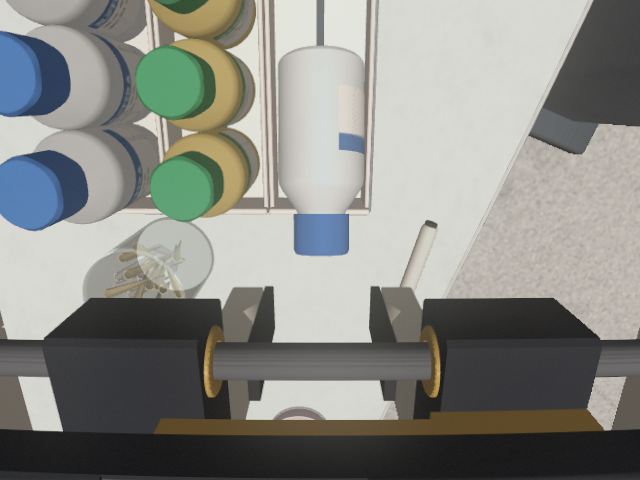

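The wrist view shows the lane axis vertical in the image and the cap at (322,234), between the open fingers. I'll measure the cap, rail and lane walls from here.

Run:
```python
from h import *
np.set_printoptions(precision=4,suppress=True)
c=cap('wrist')
o,_=ray(c,[(320,240)]);print('cam',o)
a=np.radians(110.5);ex=np.array([np.sin(a),-np.cos(a),0]);u=np.array([np.cos(a),np.sin(a),0])
def L(p):return np.c_[p@ex,p@u]
w1=tri(c,(322,234),cap('top'),(293.4,325.7));w2=tri(c,(322,234),cap('scene'),(241.9,250));print(w1,w2)
print('cap back/front',onz(c,[(322,214),(321.5,255)],.066),L(onz(c,[(322,214),(321.5,255)],.066)))
print('rail outer corners z.046',L(onz(c,[(369,213),(270,212)],.046)))
print('near wall z.040',L(onz(c,[(372,60),(370,190)],.040)), 'far wall',L(onz(c,[(268,60),(269,190)],.04)))
print('bottle base',L(onz(c,[(320,47)],.05)),'body sides',L(onz(c,[(279,120),(364,120)],.045)))
q=onz(c,[(372,60),(370,190),(268,60),(269,190)],.04);print(np.degrees(np.arctan2(*(q[1]-q[0])[[1,0]])),np.degrees(np.arctan2(*(q[3]-q[2])[[1,0]])))
print('tcp',L(r.get_state()['tcp_pos'][None]))
```

```text
cam [0.438  0.2859 0.3093]
(array([0.4113, 0.3564, 0.0692]), np.float64(0.0002998998586904161)) (array([0.4105, 0.3574, 0.0662]), np.float64(0.0006314925450998663))
cap back/front [[0.4152 0.3456 0.066 ]
 [0.4063 0.37   0.066 ]] [[0.5099 0.1783]
 [0.5101 0.2043]]
rail outer corners z.046 [[0.4796 0.1828]
 [0.5434 0.1824]]
near wall z.040 [[0.4804 0.09  ]
 [0.4788 0.1689]] far wall [[0.5425 0.0902]
 [0.5443 0.1692]]
bottle base [[0.5115 0.0841]] body sides [[0.5362 0.125 ]
 [0.4846 0.1247]]
111.66556110202407 109.2101669299652
tcp [[0.5104 0.1957]]
```

Lane centre is q≈0.511 and the cap centre is at s≈0.192, z≈0.067, so the TCP is already in line. Now I tilt by 20°, descend and grip lightly.

Call:
{"fn": "arm_command", "kwargs": {
  "travel": [
    [0,0,0],
    [0,0,-0.02],
    [0,0,-0.06],
    [0,0,-0.1],
    [0,0,-0.14],
    [0,0,-0.17],
    [0,0,-0.19],
    [0,0,-0.2],
    [0,0,-0.203],
    [0,0,-0.203]
  ],
  "delta_rot": [
    [-0.07,-0.026,0],
    [-0.14,-0.052,0],
    [-0.208,-0.078,0],
    [-0.208,-0.078,0],
    [-0.208,-0.078,0],
    [-0.208,-0.078,0],
    [-0.208,-0.078,0],
    [-0.208,-0.078,0],
    [-0.208,-0.078,0],
    [-0.208,-0.078,0]
  ]
}}

```text
time_s: 3.0
tcp_pos: [0.41, 0.3616, 0.0685]
eef_rot: [-180.0, -20.0, -69.5]
contact_force: [-0.4, -0.5, 0.5]
gripper_width: 0.0395
gripper_force: 0.0
```

Call:
{"fn": "arm_command", "kwargs": {
  "travel": [
    [0,0,0],
    [0,0,0],
    [0,0,0],
    [0,0,0],
    [0,0,0]
  ],
  "delta_rot": [
    [0,0,0],
    [0,0,0],
    [0,0,0],
    [0,0,0],
    [0,0,0]
  ],
  "grip": 0.15,
  "newtons": 6
}}

```text
time_s: 3.62
tcp_pos: [0.4099, 0.3616, 0.0682]
eef_rot: [-180.0, -20.0, -69.4]
contact_force: [-0.5, -0.3, 1.9]
gripper_width: 0.0262
gripper_force: 6.0
```

```bash
cat > arc.py <<'E'
import numpy as np,sys
L,a0,A0,A1,T0,T1,n=map(float,sys.argv[1:]);u=(-.350,.937);ex=(.937,.350)
p=lambda a:np.array([np.cos(np.radians(a)),np.sin(np.radians(a))])*L
X=[];W=[]
for k in range(1,int(n)+1):
    f=k/n;d=p(a0+A0+f*(A1-A0))-p(a0+A0);t=f*(T1-T0)/90
    X.append([round(float(v),3) for v in(d[0]*u[0]/500,d[0]*u[1]/500,d[1]/500)]);W.append([round(t*ex[0],3),round(t*ex[1],3),0])
print(X);print(W)
E
python3 arc.py 113.4 30.5 0 42 0 24 14; python3 arc.py 113.4 30.5 42 72 24 38 12
```

```text
[[0.002, -0.006, 0.01], [0.005, -0.012, 0.02], [0.007, -0.019, 0.029], [0.01, -0.026, 0.038], [0.013, -0.034, 0.047], [0.016, -0.042, 0.055], [0.019, -0.051, 0.062], [0.022, -0.06, 0.07], [0.026, -0.069, 0.076], [0.029, -0.078, 0.082], [0.033, -0.088, 0.088], [0.037, -0.098, 0.093], [0.041, -0.109, 0.097], [0.045, -0.119, 0.101]]
[[0.018, 0.007, 0], [0.036, 0.013, 0], [0.054, 0.02, 0], [0.071, 0.027, 0], [0.089, 0.033, 0], [0.107, 0.04, 0], [0.125, 0.047, 0], [0.143, 0.053, 0], [0.161, 0.06, 0], [0.178, 0.067, 0], [0.196, 0.073, 0], [0.214, 0.08, 0], [0.232, 0.087, 0], [0.25, 0.093, 0]]
[[0.003, -0.009, 0.003], [0.007, -0.018, 0.005], [0.01, -0.027, 0.007], [0.014, -0.036, 0.009], [0.017, -0.045, 0.01], [0.02, -0.055, 0.01], [0.024, -0.064, 0.01], [0.027, -0.073, 0.01], [0.031, -0.082, 0.01], [0.034, -0.092, 0.009], [0.038, -0.101, 0.007], [0.041, -0.11, 0.005]]
[[0.012, 0.005, 0], [0.024, 0.009, 0], [0.036, 0.014, 0], [0.049, 0.018, 0], [0.061, 0.023, 0], [0.073, 0.027, 0], [0.085, 0.032, 0], [0.097, 0.036, 0], [0.109, 0.041, 0], [0.121, 0.045, 0], [0.134, 0.05, 0], [0.146, 0.054, 0]]
```

Call:
{"fn": "arm_command", "kwargs": {
  "travel": [
    [0.002,-0.006,0.01],
    [0.005,-0.012,0.02],
    [0.007,-0.019,0.029],
    [0.01,-0.026,0.038],
    [0.013,-0.034,0.047],
    [0.016,-0.042,0.055],
    [0.019,-0.051,0.062],
    [0.022,-0.06,0.07],
    [0.026,-0.069,0.076],
    [0.029,-0.078,0.082],
    [0.033,-0.088,0.088],
    [0.037,-0.098,0.093],
    [0.041,-0.109,0.097],
    [0.045,-0.119,0.101]
  ],
  "delta_rot": [
    [0.018,0.007,0],
    [0.036,0.013,0],
    [0.054,0.02,0],
    [0.071,0.027,0],
    [0.089,0.033,0],
    [0.107,0.04,0],
    [0.125,0.047,0],
    [0.143,0.053,0],
    [0.161,0.06,0],
    [0.178,0.067,0],
    [0.196,0.073,0],
    [0.214,0.08,0],
    [0.232,0.087,0],
    [0.25,0.093,0]
  ]
}}

```text
time_s: 5.38
tcp_pos: [0.4326, 0.3021, 0.1194]
eef_rot: [-179.9, 4.2, -69.4]
contact_force: [-1.2, 1.6, 2.8]
gripper_width: 0.0261
gripper_force: 6.0
```

Run:
```python
from h import *
s=r.get_state();print(s['time_s'],s['tcp_pos'],s['contact_force'],s['gripper_width'])
c=cap('scene');t=cap('top');save(c,'s2f.png')
a=cv2.resize(c['img'][190:340,220:360],(560,600),interpolation=cv2.INTER_CUBIC);cv2.imwrite('pics/s2.png',a[:,:,::-1])
```

```text
5.375 [0.43262294 0.30212558 0.11942284] [-1.21281952  1.58670418  2.80435808] 0.02613110494755925
```

View pics/s2.png

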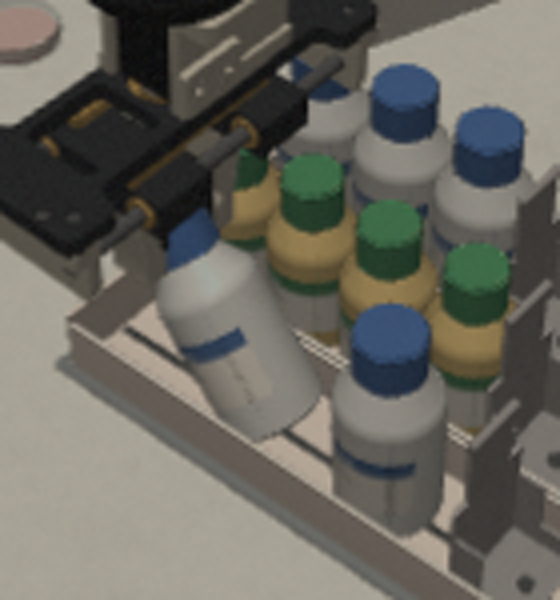

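The bottle is tipping up about its base edge as planned and the rear bottle hasn't moved. Continue.

Call:
{"fn": "arm_command", "kwargs": {
  "travel": [
    [0.003,-0.009,0.003],
    [0.007,-0.018,0.005],
    [0.01,-0.027,0.007],
    [0.014,-0.036,0.009],
    [0.017,-0.045,0.01],
    [0.02,-0.055,0.01],
    [0.024,-0.064,0.01],
    [0.027,-0.073,0.01],
    [0.031,-0.082,0.01],
    [0.034,-0.092,0.009],
    [0.038,-0.101,0.007],
    [0.038,-0.101,0.007]
  ],
  "delta_rot": [
    [0.012,0.005,0],
    [0.024,0.009,0],
    [0.036,0.014,0],
    [0.049,0.018,0],
    [0.061,0.023,0],
    [0.073,0.027,0],
    [0.085,0.032,0],
    [0.097,0.036,0],
    [0.109,0.041,0],
    [0.121,0.045,0],
    [0.134,0.05,0],
    [0.134,0.05,0]
  ]
}}

```text
time_s: 6.98
tcp_pos: [0.4518, 0.2506, 0.1225]
eef_rot: [-179.9, 16.9, -69.5]
contact_force: [-1.7, -1.9, 6.5]
gripper_width: 0.0259
gripper_force: 6.0
```

Run:
```python
from h import *
s=r.get_state();print(s['time_s'],s['tcp_pos'],s['contact_force'],s['gripper_width'])
c=cap('scene');save(c,'s3f.png')
a=cv2.resize(c['img'][190:340,220:360],(560,600),interpolation=cv2.INTER_CUBIC);cv2.imwrite('pics/s3.png',a[:,:,::-1])
```

```text
6.975 [0.45176831 0.25064552 0.12246659] [-1.73205563 -1.89845494  6.46444127] 0.025873038679023037
```

View pics/s3.png

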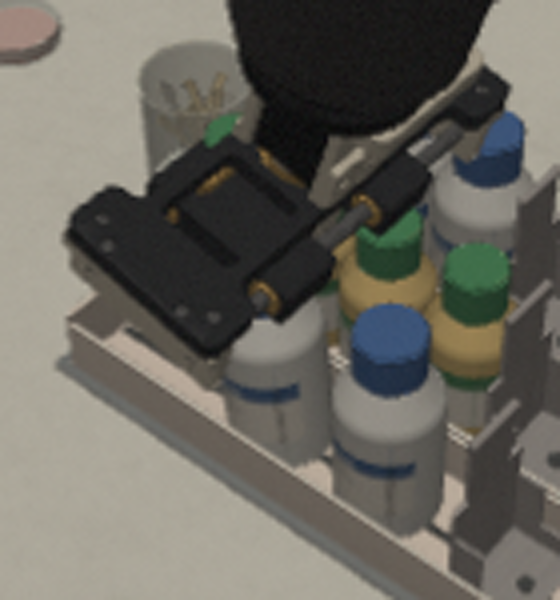

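The bottle is nearly upright on the floor, with a small gap to the rear bottle. Release and retreat upward.

Call:
{"fn": "arm_command", "kwargs": {
  "travel": [
    [0,0,0],
    [0,0,0],
    [0,0,0],
    [0,0,0.03],
    [0,0,0.07],
    [0,0,0.12],
    [0,0,0.17],
    [0,0,0.2],
    [0,0,0.2]
  ],
  "delta_rot": [
    [0,0,0],
    [0,0,0],
    [0,0,0],
    [0,0,0],
    [0,0,0],
    [0,0,0],
    [-0.05,-0.02,0],
    [-0.1,-0.04,0],
    [-0.1,-0.04,0]
  ],
  "grip": 0.45
}}

```text
time_s: 8.15
tcp_pos: [0.4514, 0.2527, 0.2243]
eef_rot: [-179.5, 7.2, -69.2]
contact_force: [-0.4, 0.7, -0.6]
gripper_width: 0.0395
gripper_force: 0.0
```

Run:
```python
from meas import *
np.set_printoptions(precision=4,suppress=True)
s=r.get_state();print(s['time_s'],s['tcp_pos'],s['eef_rot'],s['contact_force'],s['gripper_width'])
u=np.array([-.3502,.9367,0]);ex=np.array([.9367,.3502,0])
c=cap('scene');t=cap('top');w=cap('wrist');save(w,'w4f.png')
for nm,k,bx in(('s',c,(220,180,420,360)),('t',t,(240,180,460,350)),('w',w,(0,0,640,480))):
    for b in blobs(k,*B,bx): 
        p=onz(k,[b[0]],.115)[0];print(nm,b,p@ex-.5115,p@u-.0535)
m=np.hstack([cv2.resize(c['img'][190:340,220:370],(400,400)),cv2.resize(w['img'],(400,300))[:, :] if 0 else cv2.copyMakeBorder(cv2.resize(w['img'],(400,300)),0,100,0,0,cv2.BORDER_CONSTANT)])
cv2.imwrite('pics/m4.png',m[:,:,::-1])
```

```text
8.15 [0.4514 0.2527 0.2243] [-179.5071    7.2169  -69.2364] [-0.4009  0.6947 -0.6057] 0.03947443749843975
s (array([304.7, 206.1]), [299, 197, 10, 18, 107]) 0.13635730272060087 0.09019077248575633
s (array([320.8, 215.2]), [313, 206, 16, 19, 249]) 0.13451012120584271 0.047189378643986805
s (array([341.9, 226.1]), [334, 217, 17, 19, 271]) 0.13463654434265293 -0.004533687491081691
s (array([289.1, 261.2]), [280, 251, 19, 22, 336]) -0.00030080374333374404 0.013698674136408621
s (array([317.2, 276.7]), [308, 266, 19, 23, 356]) 0.0022895523719012045 -0.0478075893341461
t (array([341.8, 217.6]), [334, 212, 19, 13, 172]) 0.14031381068841675 -0.0036005821132761226
t (array([312.7, 230.5]), [305, 222, 19, 20, 246]) 0.13613232112477214 0.05029448327241751
t (array([285.2, 241.9]), [276, 232, 19, 20, 297]) 0.1335150326492226 0.10038019091643127
w (array([318. ,  98.1]), [286, 63, 65, 70, 3465]) 0.0010944012706843864 -0.04614284407097502
w (array([ 90.8, 176.1]), [54, 143, 75, 67, 3542]) 0.1346887693444141 -0.002539640373190155
w (array([322.5, 209.8]), [295, 182, 57, 56, 2482]) -0.0016059651668709485 0.018210996582171866
w (array([109.4, 254.2]), [76, 223, 67, 63, 3051]) 0.13414269544057045 0.049099895417060356
w (array([129.3, 295. ]), [115, 292, 32, 6, 138]) 0.12705527518871262 0.0796901857513454
```

View pics/m4.png

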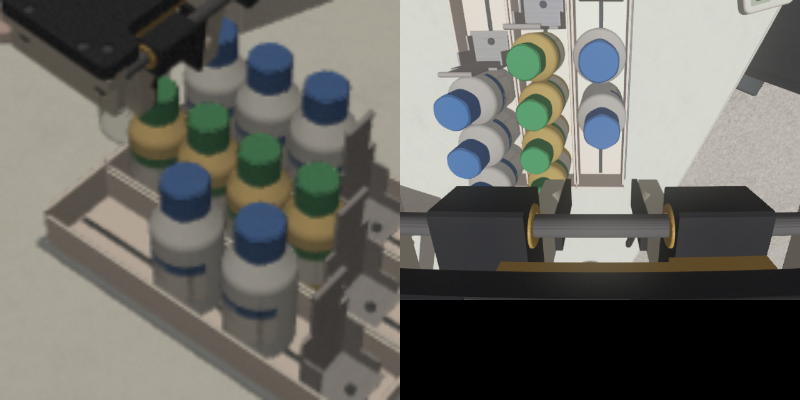

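The bottle stands at lane y≈0.016 with the rear bottle upright at -0.047, and the neighbours haven't moved. Next I go over and behind the follower with the gripper shut, staying high.

Call:
{"fn": "arm_command", "kwargs": {
  "travel": [
    [0.01,-0.03,0],
    [0.03,-0.08,0],
    [0.05,-0.14,-0.01],
    [0.07,-0.2,-0.02],
    [0.09,-0.26,-0.03],
    [0.11,-0.3,-0.04],
    [0.12,-0.32,-0.05],
    [0.123,-0.328,-0.05],
    [0.123,-0.328,-0.05]
  ],
  "delta_rot": [
    [0,0,0],
    [-0.02,-0.007,0],
    [-0.04,-0.014,0],
    [-0.06,-0.022,0],
    [-0.075,-0.028,0],
    [-0.075,-0.028,0],
    [-0.075,-0.028,0],
    [-0.075,-0.028,0],
    [-0.075,-0.028,0]
  ],
  "grip": 0
}}

```text
time_s: 9.43
tcp_pos: [0.5129, 0.0872, 0.1971]
eef_rot: [-179.7, -0.0, -69.4]
contact_force: [-0.4, -0.0, 1.0]
gripper_width: 0.0004
gripper_force: 0.0
```

Run:
```python
from meas import *
s=r.get_state();print(s['time_s'],s['tcp_pos'],s['eef_rot'],s['contact_force'],s['gripper_width'])
c=cap('wrist');save(c,'w5.png')
```

```text
9.425 [0.5129212  0.0872338  0.19707408] [-1.79723682e+02 -2.28930850e-02 -6.94379774e+01] [-0.39369926 -0.00984035  1.03416947] 0.00044648594014821876
```

View pics/w5.png

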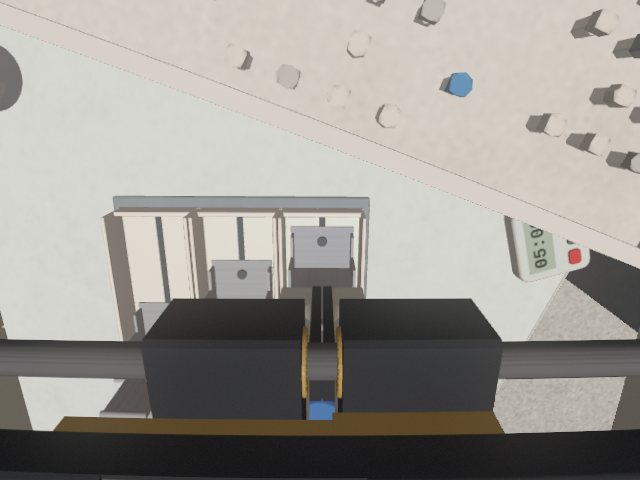

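Run:
```python
from h import *
u=np.array([-.3502,.9367,0]);ex=np.array([.9367,.3502,0])
w=cap('wrist');s=cap('scene')
for z in(.012,.016): 
    p=onz(w,[(290,227),(354,227),(322,241)],z);print(z,p@ex-.5115,p@u-.0535)
q=onz(w,[(286,213),(361,213)],.024);print('rear stop',q@ex-.5115,q@u-.0535)
p=onz(s,[(225+470/4,190+440/4),(225+497/4,190+403/4)],.109);print('tab top front',p@ex-.5115,p@u-.0535)
```

```text
0.012 [ 0.0252843  -0.0260353  -0.00042653] [-0.13660812 -0.13684781 -0.1249039 ]
0.016 [ 0.02495635 -0.02573095 -0.00043771] [-0.13779046 -0.1380272  -0.12623045]
rear stop [ 0.02715092 -0.03018326] [-0.15130501 -0.15156424]
tab top front [-0.00750034  0.01563702] [-0.10883559 -0.10617901]
```

Call:
{"fn": "arm_command", "kwargs": {
  "travel": [
    [0,0,-0.04],
    [0,0,-0.09],
    [0,0,-0.14],
    [0,0,-0.175],
    [0,0,-0.186],
    [-0.007,0.019,-0.186],
    [-0.014,0.037,-0.186],
    [-0.018,0.047,-0.186],
    [-0.021,0.056,-0.186],
    [-0.025,0.066,-0.186],
    [-0.028,0.075,-0.186],
    [-0.032,0.084,-0.186],
    [-0.035,0.094,-0.186],
    [-0.035,0.094,-0.186]
  ],
  "delta_rot": [
    [0,0,0],
    [0,0,0],
    [0,0,0],
    [0,0,0],
    [0,0,0],
    [0,0,0],
    [0,0,0],
    [0,0,0],
    [0,0,0],
    [0,0,0],
    [0,0,0],
    [0,0,0],
    [0,0,0],
    [0,0,0]
  ]
}}

```text
time_s: 11.32
tcp_pos: [0.4951, 0.1348, 0.104]
eef_rot: [-179.7, -0.0, -69.4]
contact_force: [0.2, -0.6, -0.0]
gripper_width: 0.0003
gripper_force: 0.0
```

```bash
cat > st.py <<'E'
from meas import *
u=np.array([-.3502,.9367,0]);ex=np.array([.9367,.3502,0])
s=r.get_state();f=s['contact_force'];p=s['tcp_pos']
print(s['time_s'],'F u,x,z',(f@u).round(2),(f@ex).round(2),f[2].round(2),'tcp x,y,z',p@ex-.5115,p@u-.0535,p[2])
for n,bx in(('scene',(220,180,420,360)),('top',(240,180,460,350)),):
    k=cap(n)
    for b in blobs(k,*B,bx):
        q=onz(k,[b[0]],.115)[0];print(n,b[1][2:],(q@ex-.5115).round(4),(q@u-.0535).round(4))
save(k,'top_last.png')
E
python3 st.py
```

```text
11.325 F u,x,z -0.58 -0.03 -0.04 tcp x,y,z -0.0005117825929773501 -0.10063721277951168 0.10395893154834376
scene [15, 17, 238] 0.1342 0.0985
scene [19, 22, 334] -0.0001 0.0139
top [19, 20, 295] 0.1344 -0.0031
top [19, 20, 300] 0.1342 0.0485
top [19, 19, 294] 0.1335 0.1004
```

```bash
cat > foot.py <<'E'
from h import *
u=np.array([-.3502,.9367,0])
w=cap('wrist');g=cv2.cvtColor(w['img'],cv2.COLOR_RGB2GRAY).astype(float)
a=g[:,300:316].mean(1);y=np.arange(480)
d=np.diff(cv2.GaussianBlur(a[:,None],(1,5),0)[:,0])
for i in np.argsort(d)[:12]:
    if i>20 and d[i]<=d[max(i-3,0):i+4].min(): print('row',i,'drop',d[i].round(1),'y',(onz(w,[(308,i+.5)],.014)@u-.0535).round(4))
print(a[::8].astype(int))
E
python3 foot.py
```

```text
row 141 drop -25.5 y [-0.1622]
row 272 drop -24.3 y [-0.0868]
row 213 drop -20.6 y [-0.1225]
row 411 drop -15.3 y [0.0129]
row 435 drop -14.2 y [0.033]
[114 108 109 110 121 210 210 210 209 210 211 210 211 211 211 210 209 210
 137 154 123 207 221 221 220 220 220 172 169 163 166 165 165 168 136  87
  87  86  65  71  60  53  56  67  84  96 108 107  85  85  63 102  54  73
  72  27  26  25  24  24]
```

The follower has moved about 15 mm, with the foot's rear edge now at -0.122. Push on slowly at about 30 mm/s.

Call:
{"fn": "arm_command", "kwargs": {
  "travel": [
    [-0.001,0.004,0],
    [-0.003,0.009,0],
    [-0.006,0.015,0],
    [-0.008,0.022,0],
    [-0.011,0.03,0],
    [-0.014,0.037,0],
    [-0.017,0.045,0],
    [-0.02,0.052,0],
    [-0.022,0.06,0],
    [-0.025,0.067,0],
    [-0.028,0.075,0],
    [-0.031,0.082,0],
    [-0.034,0.09,0],
    [-0.036,0.097,0],
    [-0.039,0.105,0],
    [-0.042,0.112,0],
    [-0.044,0.118,0],
    [-0.046,0.122,0],
    [-0.046,0.124,0],
    [-0.046,0.124,0]
  ],
  "delta_rot": [
    [0,0,0],
    [0,0,0],
    [0,0,0],
    [0,0,0],
    [0,0,0],
    [0,0,0],
    [0,0,0],
    [0,0,0],
    [0,0,0],
    [0,0,0],
    [0,0,0],
    [0,0,0],
    [0,0,0],
    [0,0,0],
    [0,0,0],
    [0,0,0],
    [0,0,0],
    [0,0,0],
    [0,0,0],
    [0,0,0]
  ]
}}

```text
time_s: 13.98
tcp_pos: [0.4722, 0.1965, 0.104]
eef_rot: [-179.7, -0.0, -69.4]
contact_force: [1.7, -2.9, -0.9]
gripper_width: 0.0006
gripper_force: 1.3
```

```bash
python3 st.py; python3 foot.py
```

```text
13.975 F u,x,z -3.29 0.56 -0.86 tcp x,y,z -0.0003704622481252029 -0.03482290684681695 0.10404490877974443
scene [18, 17, 247] 0.0026 0.0605
top [19, 21, 303] 0.1342 -0.0032
top [19, 20, 302] 0.1342 0.0486
top [19, 21, 295] 0.1334 0.1006
row 31 drop -25.3 y [-0.1505]
row 270 drop -22.8 y [-0.0219]
row 212 drop -20.7 y [-0.057]
row 435 drop -13.9 y [0.0992]
[203 203 148 168 161 215 215 216 216 216 216 216 216 216 216 216 216 216
 216 216 216 216 215 215 215 214 214 164 162 156 160 158 159 159  84  82
  83  82  63  67  57  50  53  63  80  91 103 103  80  82  52  52  51  68
  69  25  24  23  22  21]
```

The row is moving together: the front bottle is at about 0.061 and the push force is about 3 N. About 38 mm remain. Next is 32 mm, then fine steps.

Call:
{"fn": "arm_command", "kwargs": {
  "travel": [
    [-0.001,0.004,0],
    [-0.003,0.009,0],
    [-0.006,0.015,0],
    [-0.008,0.022,0],
    [-0.011,0.03,0],
    [-0.014,0.037,0],
    [-0.017,0.045,0],
    [-0.019,0.05,0],
    [-0.021,0.055,0],
    [-0.022,0.058,0],
    [-0.022,0.06,0],
    [-0.022,0.06,0]
  ],
  "delta_rot": [
    [0,0,0],
    [0,0,0],
    [0,0,0],
    [0,0,0],
    [0,0,0],
    [0,0,0],
    [0,0,0],
    [0,0,0],
    [0,0,0],
    [0,0,0],
    [0,0,0],
    [0,0,0]
  ]
}}

```text
time_s: 15.62
tcp_pos: [0.4612, 0.2264, 0.104]
eef_rot: [-179.7, -0.0, -69.4]
contact_force: [0.3, -3.8, -0.6]
gripper_width: 0.0005
gripper_force: 1.5
```

```bash
python3 st.py; python3 foot.py|head -4
```

```text
15.625 F u,x,z -3.65 -1.06 -0.6 tcp x,y,z -0.00023036520850694409 -0.002955530734065369 0.10402601026514752
scene [6, 16, 47] 0.1386 -0.0162
scene [18, 16, 205] 0.0039 0.0946
top [19, 20, 302] 0.1341 -0.0029
top [19, 20, 304] 0.134 0.0485
top [19, 21, 297] 0.1336 0.1005
row 270 drop -23.0 y [0.0099]
row 212 drop -20.7 y [-0.0251]
row 435 drop -13.9 y [0.131]
row 397 drop -7.9 y [0.0996]
```

Call:
{"fn": "arm_command", "kwargs": {
  "travel": [
    [-0.001,0.002,0],
    [-0.0014,0.0038,0],
    [-0.002,0.0056,0],
    [-0.0028,0.0075,0],
    [-0.0028,0.0075,0]
  ],
  "delta_rot": [
    [0,0,0],
    [0,0,0],
    [0,0,0],
    [0,0,0],
    [0,0,0]
  ]
}}

```text
time_s: 16.4
tcp_pos: [0.4598, 0.2302, 0.104]
eef_rot: [-179.7, -0.0, -69.4]
contact_force: [0.2, -3.8, -0.0]
gripper_width: 0.0002
gripper_force: 1.8
```

```bash
python3 st.py|head -1
```

```text
16.4 F u,x,z -3.61 -1.12 -0.03 tcp x,y,z -0.0001341093040472252 0.0011159564443848496 0.10403428357799095
```

Call:
{"fn": "arm_command", "kwargs": {
  "travel": [
    [-0.0007,0.0019,0],
    [-0.0007,0.0019,0],
    [-0.0007,0.0019,0]
  ],
  "delta_rot": [
    [0,0,0],
    [0,0,0],
    [0,0,0]
  ]
}}

```text
time_s: 16.88
tcp_pos: [0.4595, 0.2311, 0.104]
eef_rot: [-179.7, -0.0, -69.4]
contact_force: [-0.1, -3.0, -1.0]
gripper_width: 0.0005
gripper_force: 1.7
```

```bash
python3 st.py; python3 foot.py|head -3
```

```text
16.875 F u,x,z -2.81 -1.13 -0.99 tcp x,y,z -0.0001381259836776838 0.002041638648997264 0.10403257961709114
scene [12, 18, 99] 0.1372 -0.0132
scene [18, 16, 199] 0.004 0.1001
top [19, 21, 306] 0.1341 -0.0029
top [19, 20, 302] 0.1342 0.0486
top [19, 20, 299] 0.1335 0.1004
row 270 drop -22.9 y [0.015]
row 212 drop -20.5 y [-0.0201]
row 435 drop -13.8 y [0.1361]
```

Call:
{"fn": "arm_command", "kwargs": {
  "travel": [
    [-0.0007,0.0019,0],
    [-0.0007,0.0019,0],
    [-0.0007,0.0019,0]
  ],
  "delta_rot": [
    [0,0,0],
    [0,0,0],
    [0,0,0]
  ]
}}

```text
time_s: 17.4
tcp_pos: [0.4592, 0.2321, 0.104]
eef_rot: [-179.7, -0.0, -69.4]
contact_force: [-1.0, -4.0, -0.6]
gripper_width: 0.0006
gripper_force: 1.8
```

Call:
{"fn": "arm_command", "kwargs": {
  "travel": [
    [-0.0007,0.0019,0],
    [-0.0007,0.0019,0],
    [-0.0007,0.0019,0]
  ],
  "delta_rot": [
    [0,0,0],
    [0,0,0],
    [0,0,0]
  ]
}}

```text
time_s: 17.77
tcp_pos: [0.4589, 0.233, 0.104]
eef_rot: [-179.7, -0.0, -69.4]
contact_force: [-0.9, -4.8, -1.1]
gripper_width: 0.0005
gripper_force: 1.7
```

```bash
python3 st.py; python3 foot.py|head -3
```

```text
17.775 F u,x,z -4.19 -2.55 -1.09 tcp x,y,z -7.143715845592258e-05 0.004092892279879974 0.10404218352437627
scene [16, 18, 123] 0.1355 -0.0125
scene [18, 16, 197] 0.0042 0.1024
top [19, 21, 304] 0.1342 -0.0032
top [19, 20, 303] 0.134 0.0485
top [19, 21, 298] 0.1335 0.1004
row 270 drop -23.0 y [0.017]
row 212 drop -20.5 y [-0.0181]
row 435 drop -13.9 y [0.1381]
```

Call:
{"fn": "arm_command", "kwargs": {
  "travel": [
    [-0.0007,0.0019,0],
    [-0.0007,0.0019,0],
    [-0.0007,0.0019,0]
  ],
  "delta_rot": [
    [0,0,0],
    [0,0,0],
    [0,0,0]
  ]
}}

```text
time_s: 18.3
tcp_pos: [0.4585, 0.234, 0.104]
eef_rot: [-179.7, -0.0, -69.4]
contact_force: [-0.5, -3.9, -0.7]
gripper_width: 0.0005
gripper_force: 1.8
```

Call:
{"fn": "arm_command", "kwargs": {
  "travel": [
    [-0.0007,0.0019,0],
    [-0.0007,0.0019,0],
    [-0.0007,0.0019,0]
  ],
  "delta_rot": [
    [0,0,0],
    [0,0,0],
    [0,0,0]
  ]
}}

```text
time_s: 18.68
tcp_pos: [0.4581, 0.2349, 0.1041]
eef_rot: [-179.7, -0.0, -69.4]
contact_force: [-0.6, -3.4, -0.6]
gripper_width: 0.0007
gripper_force: 1.7
```

```bash
python3 st.py; python3 foot.py|head -3
```

```text
18.675 F u,x,z -2.97 -1.76 -0.56 tcp x,y,z -7.445748121548412e-05 0.006132424025182041 0.10405939769430719
scene [16, 18, 144] 0.1354 -0.0114
scene [17, 16, 193] 0.0043 0.1045
top [19, 20, 302] 0.134 -0.0031
top [19, 20, 304] 0.134 0.0485
top [19, 21, 299] 0.1335 0.1004
row 270 drop -22.9 y [0.019]
row 212 drop -20.1 y [-0.016]
row 435 drop -13.8 y [0.1402]
```

Call:
{"fn": "arm_command", "kwargs": {
  "travel": [
    [-0.0007,0.0019,0],
    [-0.0007,0.0019,0],
    [-0.0007,0.0019,0]
  ],
  "delta_rot": [
    [0,0,0],
    [0,0,0],
    [0,0,0]
  ]
}}

```text
time_s: 19.2
tcp_pos: [0.4578, 0.2359, 0.104]
eef_rot: [-179.7, -0.0, -69.4]
contact_force: [-0.9, -3.9, -0.6]
gripper_width: 0.0003
gripper_force: 1.7
```

Call:
{"fn": "arm_command", "kwargs": {
  "travel": [
    [-0.0007,0.0019,0],
    [-0.0007,0.0019,0],
    [-0.0007,0.0019,0]
  ],
  "delta_rot": [
    [0,0,0],
    [0,0,0],
    [0,0,0]
  ]
}}

```text
time_s: 19.58
tcp_pos: [0.4575, 0.2369, 0.1041]
eef_rot: [-179.7, -0.0, -69.4]
contact_force: [-1.1, -4.3, -1.0]
gripper_width: 0.0005
gripper_force: 1.7
```

```bash
python3 st.py; python3 foot.py|head -3; python3 -c "
import cv2;a=cv2.imread('pics/top_last.png')[185:350,240:460];cv2.imwrite('pics/t9.png',cv2.resize(a,(800,600),interpolation=cv2.INTER_CUBIC))
from h import *
c=cap('scene')['img'][190:340,220:370];cv2.imwrite('pics/s9.png',cv2.resize(c,(600,600),interpolation=cv2.INTER_CUBIC)[:,:,::-1])"
```

```text
19.575 F u,x,z -3.65 -2.55 -1.01 tcp x,y,z -5.670627335163658e-05 0.008157319493034741 0.1040623438474536
scene [16, 19, 162] 0.1356 -0.0103
scene [17, 15, 185] 0.0042 0.1068
top [19, 21, 304] 0.134 -0.0031
top [19, 20, 306] 0.1339 0.0488
top [19, 20, 300] 0.1336 0.1005
row 270 drop -22.9 y [0.0211]
row 212 drop -20.6 y [-0.014]
row 435 drop -13.8 y [0.1422]
```

```bash
cat > front.py <<'E'
from meas import *
u=np.array([-.3502,.9367,0]);ex=np.array([.9367,.3502,0])
c=cap('scene')
bs=sorted(blobs(c,*B,(220,180,420,360)),key=lambda b:b[1][0]);print([b[1] for b in bs])
th=np.linspace(0,6.28,60)
def left(x,y):
    P=[ex*(.5115+x+.013*np.cos(t))+u*(.0535+y+.013*np.sin(t))+[0,0,z] for t in th for z in(.1,.126)]
    q=proj(c,P);return q[:,0].min(),q[:,1].max(),q[:,1].min()
for y in(.09,.094,.098,.102,.106):print(y,np.round(left(0,y),1))
print('b0 ref .099 at x=.1335',left(.134,.099))
E
python3 front.py
```

```text
[[246, 231, 17, 15, 185], [335, 217, 16, 19, 162]]
0.09 [250.5 253.  233.2]
0.094 [249.  252.  232.3]
0.098 [247.4 251.1 231.4]
0.102 [245.9 250.1 230.5]
0.106 [244.4 249.1 229.6]
b0 ref .099 at x=.1335 (np.float64(294.15894290595946), np.float64(214.65218215862063), np.float64(196.75745465902276))
```

The front cap's left edge is at column 246, which puts it at y≈0.099–0.101, so it is at the rail. One more small step to feel for contact.

Call:
{"fn": "arm_command", "kwargs": {
  "travel": [
    [-0.0007,0.0019,0],
    [-0.0007,0.0019,0],
    [-0.0007,0.0019,0]
  ],
  "delta_rot": [
    [0,0,0],
    [0,0,0],
    [0,0,0]
  ]
}}

```text
time_s: 20.2
tcp_pos: [0.4572, 0.2374, 0.104]
eef_rot: [-179.7, -0.0, -69.4]
contact_force: [1.1, -6.5, -0.1]
gripper_width: 0.0005
gripper_force: 2.9
```

```bash
python3 st.py|head -1; python3 front.py|head -1; python3 foot.py|sed -n 2p
```

```text
20.2 F u,x,z -6.51 -1.25 -0.07 tcp x,y,z -9.263957137906065e-05 0.008745705881054229 0.10404738717905983
[[246, 230, 17, 16, 193], [335, 217, 16, 19, 168]]
row 211 drop -20.5 y [-0.0141]
```

Force rose to 6.5 N and motion stalled at TCP y=0.0087, where 0.0085 was predicted. The row is snug, so back off and lift.

Call:
{"fn": "arm_command", "kwargs": {
  "travel": [
    [0.001,-0.002,0],
    [0.003,-0.008,0],
    [0.007,-0.019,0],
    [0.014,-0.037,0],
    [0.018,-0.047,0.02],
    [0.018,-0.047,0.07],
    [0.018,-0.047,0.14],
    [0.018,-0.047,0.21],
    [0.018,-0.047,0.28],
    [0.05,-0.18,0.3],
    [0.06,-0.3,0.3],
    [0.06,-0.36,0.3],
    [0.06,-0.38,0.3],
    [0.06,-0.38,0.3]
  ],
  "delta_rot": [
    [0,0,0],
    [0,0,0],
    [0,0,0],
    [0,0,0],
    [0,0,0],
    [0,0,0],
    [0,0,0],
    [0,0,0],
    [0,0,0],
    [0,0,0],
    [0,0,0],
    [0,0,0],
    [0,0,0],
    [0,0,0]
  ]
}}

```text
time_s: 22.15
tcp_pos: [0.4873, 0.0473, 0.2546]
eef_rot: [-179.7, -0.0, -69.5]
contact_force: [-1.3, -0.8, -0.7]
gripper_width: 0.0004
gripper_force: 0.0
```

```bash
python3 st.py
python3 - <<'E'
from h import *
c=cap('scene')['img'][185:345,220:400];t=cap('top')['img'][180:350,240:460]
m=np.hstack([cv2.resize(c,(400,356),interpolation=cv2.INTER_CUBIC),cv2.resize(t,(400,356),interpolation=cv2.INTER_CUBIC)])
cv2.imwrite('pics/end.png',m[:,:,::-1])
E
```

```text
22.15 F u,x,z -0.26 -1.46 -0.71 tcp x,y,z -0.03848659772055768 -0.17981096477546338 0.2546302469624328
scene [15, 17, 236] 0.1342 0.0985
scene [16, 19, 251] 0.1344 0.0468
scene [17, 19, 248] 0.1356 -0.0029
scene [18, 21, 294] 0.0002 0.1
scene [18, 21, 317] 0.0006 0.0491
top [19, 20, 294] 0.1344 -0.0031
top [19, 20, 298] 0.1342 0.0485
top [19, 20, 294] 0.1335 0.1004
top [20, 21, 316] -0.0005 0.0503
top [20, 20, 312] -0.0006 0.1018
```

View pics/end.png

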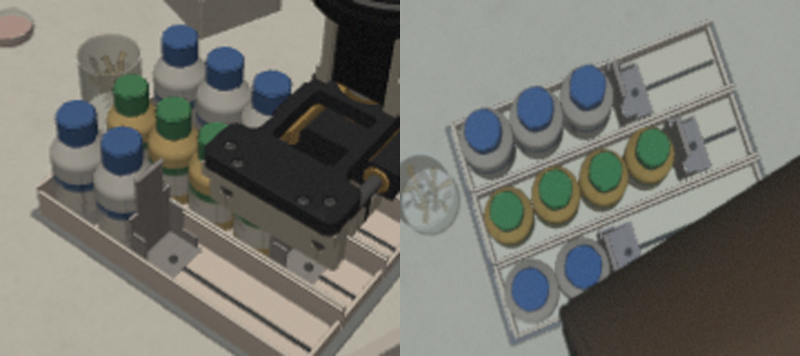

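The final view shows both bottles upright and touching, 51.5 mm apart at y≈0.100 and 0.049, with the follower against the second. The neighbouring bottles and beaker are where they were. Handing in.

```bash
python3 -c "
from plant import close_job
print(close_job())"
```

```text
the job is handed in; nothing more can be done
None
```

I stood the fallen bottle back up and slid its row snug against the front rail with the follower; the neighbouring bottles and the beaker were not disturbed, and the job is handed in at about 22 s.

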